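# Press a ring onto an air-sampling filter cassette and hold the press shut

## Task

A filter cassette is being closed in the small hand press, whose arm is still locked up by its safety catch. Lift the loose white ring off its storage post and set it level over the black cassette base in the press and let go; only then flip the red safety catch by pushing its thumb tab fully down, pull the press arm by its black handle all the way down to its stop so that the pad presses the ring home, and finish while still holding the arm down, because it springs back up. Leave the specimen cup, the closed cassette, the timer and the forceps where they are.

Things in the scene. Friction and masses are not known exactly. Their poses are not given: they have to be found in the camera images.
- press: white hand press screwed to the worktop, bed 230 x 170 mm, top face of the bed 18 mm above the worktop. Origin: under the centre of the bed, at worktop height. Its x axis points from its handle side (nearest the robot) to its hinge, y to the left, z up. The raised arm stands 120 mm behind the nest's axis, leaning back
- nest (a point): point on the axis of the black cassette base, on the flange where the ring must sit: 44 mm above the worktop, 60 mm in front (press -x) of the press's origin. The base is fixed in the press on an aluminium pedestal: flange 44 mm across and 8 mm high on a 43 mm wide column, 18 mm high above the bed (its lowest 8 mm widens to 62 mm); above the flange a spigot 35 mm wide, 8 mm high, tapering to 30 mm at its top, with a white filter on it. Axes as the press's
- ring: loose white plastic ring, 44 mm outside, 38 mm bore, 20 mm high, about 30 g, the same both ways up. It hangs over the storage post with up to 3.5 mm of play to each side. Origin: on its axis, at its underside; z up along the axis
- stand: fixed dark steel storage post: foot 76 mm across and up to 14 mm high, column 43 mm across whose shoulder, 30 mm above the worktop, carries the ring; above it the post, 31 mm across, round-topped, its tip 72 mm above the worktop. Origin: centre of the foot's underside; z up
- tab (a point): centre of the upper face of the red thumb tab of the safety catch (28 x 24 mm), at the right (-y) side of the press, about 43 mm out from the catch's shaft. Catch on: 103 mm above the worktop, the tab rising outward by 25 degrees. Catch off: about 58 mm above the worktop. It is pushed straight down from above with 2 to 3 N and stays where it is left
- catch (a joint): rotation of the safety catch about its shaft, which lies 80 mm above the worktop along the press's x axis, 70 mm to the right of the press's middle. 0 = on (its hook stands in front of a lug of the arm and stops it), 0.95 rad = fully flipped off (end stop); the arm passes from about 0.45 rad on
- hinge (a point): centre of the arm's hinge, 80 mm above the worktop, 60 mm behind (press +x) the press's origin; the hinge axis is the press's y axis
- handle (a point): centre of the black handle of the press arm, a short round bar 26 mm in diameter and 38 mm long that lies crosswise (along the press's y axis, with flat ends) at the end of the arm, 200 mm from the hinge. Arm up: about 277 mm above the worktop, above and a little behind the hinge. Arm down: 80 mm above the worktop, 200 mm in front (press -x) of the hinge. The rod under it is 11 mm thick, the arm 30 mm wide
- lever (a joint): rotation of the press arm about its hinge: 0 = raised (leaning 10 degrees back from upright), 1.745 rad = fully down, level, at its stop. A spring lifts it; with the ring pressed it takes about 10 to 14 N at the handle to hold it down
- pad: round pad 48 mm across, on a spring under the press arm, 120 mm from the hinge. It reaches the top of a seated ring about 0.04 rad before the arm's stop and presses it with about 14 N when the arm is at its stop. Origin: centre of the pad's face
- cup_a: bystander: specimen cup with a yellow lid, 52 mm across, 62 mm high; origin at the centre of its underside. The storage post and this cup change places from run to run
- done_cassette: bystander: a cassette closed earlier, black and white with a red plug, 44 mm across, 44 mm high; origin at the centre of its underside
- timer: bystander: count-down timer, 70 x 66 x 19 mm; origin at the centre of its underside
- forceps: bystander: steel forceps, 131 mm long, 9 mm high, lying flat; origin at its underside
Not all that is in view belongs to the job. There is more than one size of the stand; the one meant has the size given above.

How it is judged:
By the outcome, as a careful person would: the job done as asked, in the order asked, and still so for the second after the job is handed in, while the arm keeps its last pose, push and grip.
It also fails if it takes over 70 s, if anything falls off the work surface, if the arm or the gripper's body presses on something with over 40 N, if the wrist force passes 120 N, or if a joint passes its speed limit or range.

## Robot

A 6-joint arm with a two-finger parallel gripper is mounted at the origin on a cart in front of the work surface, level with it; the furniture and walls round the work are solid. World frame = base frame: x ahead of the robot, y to its left, z up, the work surface at z = 0. Lengths are in m, angles in rad, forces in N, time in s.
With the tool pointing down it reaches from about 0.375 to 0.9 m from the base axis. Payload 3.1 kg.
Tool frame: the origin (TCP) lies at the very end of the fingers, on their centre line; the grasp point (between the pads) lies 19 mm behind it; z points along the fingers, y is the direction in which the jaws open and shut (so a half turn about z gives the same grasp; the last joint's range is limited). The gripper opens to 85 mm and grips with 20 to 120 N. Pads are 22 mm wide; open, the fingers measure 114 mm over their backs; the gripper's body (76 mm by 85 mm) begins 54 mm behind the grasp point. The pads swing forward as they close: fully open they stand 13 mm farther back than shut.
Start: joints at [1.038, 0.527, 1.433, -0, 1.181, -0.178], TCP at [0.217, 0.586, 0.231] pointing down, gripper open.
Joint ranges: [-3.08, 3.08], [-0.75, 2.2], [0.22, 2.44], [-1.43, 4.57], [0, 2.65], [-2.85, 2.85]. Speed limits (rad/s): [2.79, 2.79, 3.14, 3.14, 3.14, 3.14].

## Interface

Orientations are given as a unit quaternion [x, y, z, w].
In Python, from station import arm gives the robot as it stands. Calls block until the motion is done:
- arm.movep(position, orientation): joint-space move of the TCP to a pose.
- arm.servo_line(position, ori=None, speed=0.15, max_force=None): straight line of the TCP; ori=None keeps the orientation; speed is the mean speed in m/s. With max_force (N) it stops when the force on the tool has changed by that much, and returns True; else False.
- arm.move_joints(angles): joint-space move.
- arm.command_gripper(opening, newtons=None): opening from 0.0 (shut) to 1.0 (fully open); newtons is the grip in N (None keeps the last); returns when the fingers have stopped.
- arm.hold(seconds).
- arm.inverse_kinematics(position, orientation): joint angles nearest the present ones, or None.
- arm.camera(name): name is "scene" or "top" or "wrist"; returns a dict with "color" (420x560x3 uint8, red, green, blue), "range_z" (420x560 float32, m along the optical axis (not along the pixel's ray), 0 where there is no reading), "intrinsics" (3x3 intrinsics, pixels), "k1" (the pictures are not rectified: a ray, as slopes to the right and down, at radius r is drawn at 1 + k1 r^2 times it, then the intrinsics apply), "R" (3x3) and "t" (3): a world point X has camera coordinates R X + t; the wrist camera has in their place "tool_from_camera" (4x4, takes a point from camera to tool coordinates, whose origin is the TCP and whose axes are the flange's). Camera axes: x right, y down, z forward; pixel columns grow to the right and rows downward; lengths in m; the calibration is good to about 2 mm. A picture is of the moment at which its call begins: read the wrist's pose just before it.
A pose or a line that the arm cannot do raises arm.IKError and nothing moves.
- arm.job_done(): hands the job in, once; it reports no verdict.
Readings, each from a call of its own:
- arm.current_time_s(): time.
- arm.current_qpos(): joint angles.
- arm.current_joint_vel(): joint speeds.
- arm.current_joint_efforts(): joint torques, N m.
- arm.current_position(): TCP position.
- arm.current_eef_rot(): TCP orientation.
- arm.current_force(): force on the tool from outside, world axes, zero at the start.
- arm.current_wrist_torque(): the same for the moment, N m.
- arm.current_opening(): opening from 0.0 (shut) to 1.0 (fully open).
Only numpy, scipy, OpenCV 4.12 (cv2) and the standard library are available. Lean on these libraries where they do the work, as an engineer would, in place of code of your own. Each camera call takes 0.05 s, during which the arm holds its last target.

## Working session

There is one attempt and no reset: what is moved stays moved. The work goes in short steps, each a Python script; the robot and the scene stay as the last script left them, time stands still between calls to the robot, and variables do not carry over. Pictures are saved under pics/ and viewed, and the job is handed in when it is done.

```bash
ls; mkdir -p pics
cat > h.py <<'E'
import numpy as np, cv2, json
from station import arm
def cam(n,name=None):
    pos=np.array(arm.current_position());q=np.array(arm.current_eef_rot())
    c=arm.camera(n)
    if name: cv2.imwrite('pics/%s.png'%name,c['color'][:,:,::-1])
    if 'R' not in c:
        from scipy.spatial.transform import Rotation as Ro
        T=np.eye(4);T[:3,:3]=Ro.from_quat(q).as_matrix();T[:3,3]=pos
        W=np.linalg.inv(T@np.array(c['tool_from_camera']))
        c['R']=W[:3,:3];c['t']=W[:3,3]
    return c
def slopes(c,px):
    K=np.array(c['intrinsics']);px=np.atleast_2d(np.array(px,float))
    d=np.stack([(px[:,0]-K[0,2])/K[0,0],(px[:,1]-K[1,2])/K[1,1]],1)
    u=d.copy()
    for _ in range(30):
        r2=(u**2).sum(1,keepdims=True);u=d/(1+c['k1']*r2)
    return u
def toplane(c,px,z):
    u=slopes(c,px);R=np.array(c['R']);t=np.array(c['t'])
    d=np.c_[u,np.ones(len(u))]@R; o=-R.T@t
    return o+d*((z-o[2])/d[:,2])[:,None]
def cloud(c,step=1):
    Z=c['range_z'];v,u=np.nonzero(Z>0);
    s=slopes(c,np.c_[u,v]);z=Z[v,u][:,None]
    P=np.c_[s*z,z];W=(P-np.array(c['t']))@np.array(c['R'])
    O=np.full(Z.shape+(3,),np.nan);O[v,u]=W;return O
def project(c,X):
    P=np.atleast_2d(X)@np.array(c['R']).T+np.array(c['t']);s=P[:,:2]/P[:,2:]
    r2=(s**2).sum(1,keepdims=True);s=s*(1+c['k1']*r2);K=np.array(c['intrinsics'])
    return s*[K[0,0],K[1,1]]+K[:2,2]
E
python3 - <<'E'
from h import *
for n in ['scene','top','wrist']:
    c=cam(n,n+'0'); print(n,c['k1'],-np.array(c['R']).T@c['t'])
print(arm.current_time_s(),arm.current_eef_rot(),arm.current_force())
E
```

```text
pics
scene -0.06637955497036785 [ 0.02221163 -0.46435902  0.98630419]
top 0.004325603315993081 [0.46490618 0.0696956  1.27921554]
wrist -0.03358233119700791 [0.14504949 0.61211088 0.37293091]
0.15 [ 1.76478581e-01  9.84304131e-01 -7.79681819e-04 -2.81638328e-04] [ 0.42747988 -0.48093286 -0.64914186]
```

View pics/scene0.png

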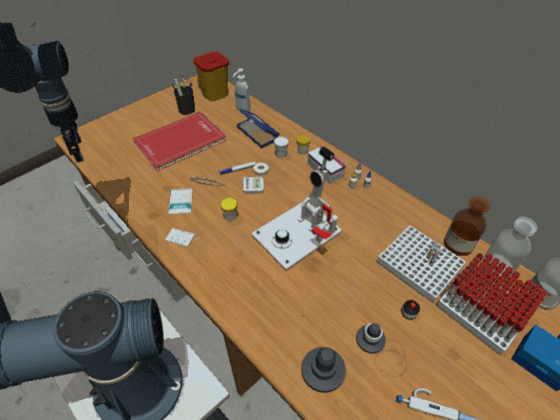

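View pics/top0.png

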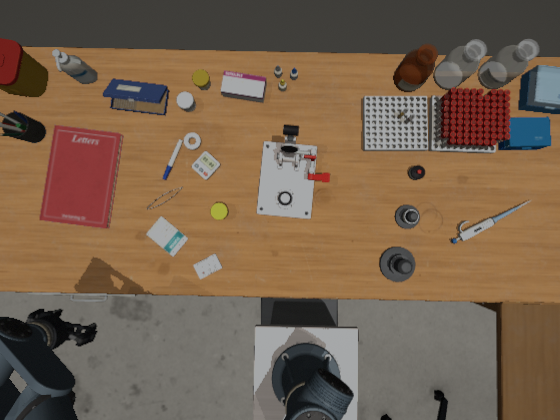

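View pics/wrist0.png

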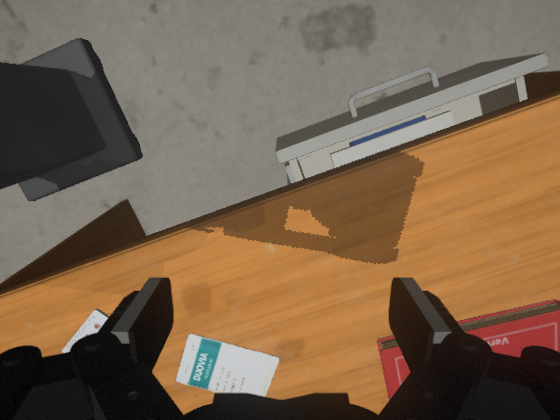

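Candidates for the ring: on the post at top (407,216) / scene (373,333); tape roll at top (192,141); white lid at top (186,101). Candidates for the stand: posts at top (407,216) and top (398,264), the second larger and without a ring. By the description I choose (407,216), and check it with a crop.

Run:
```python
from h import *
a=cam('scene');b=cam('top')
def crop(c,x,y,w,h,s): return cv2.resize(c['color'][y:y+h,x:x+w,::-1],None,fx=s,fy=s,interpolation=cv2.INTER_CUBIC)
c1=crop(a,290,290,130,110,3);c2=crop(b,370,180,130,110,3)
d1=crop(a,240,160,120,110,3);d2=crop(b,240,115,120,110,3)
cv2.imwrite('pics/crop0.png',np.vstack([np.hstack([c1,c2])]))
cv2.imwrite('pics/crop1.png',np.hstack([d1,d2]))
for c in (a,b): print((c['range_z']>0).mean())
P=cloud(b)
def s(u,v): 
    print((u,v),np.round(P[v,u],3))
for u,v in [(407,216),(398,264),(410,208),(285,198),(270,190),(320,177),(291,130),(219,211),(417,172),(265,209),(305,212)]: s(u,v)
```

```text
0.9959523809523809
0.9960204081632653
(407, 216) [ 0.496 -0.291  0.061]
(398, 264) [ 0.357 -0.256  0.095]
(410, 208) [ 0.522 -0.314  0.015]
(285, 198) [0.542 0.073 0.057]
(270, 190) [0.568 0.12  0.017]
(320, 177) [ 0.603 -0.028  0.091]
(291, 130) [0.695 0.061 0.289]
(219, 211) [0.499 0.268 0.063]
(417, 172) [ 0.631 -0.328  0.038]
(265, 209) [0.509 0.134 0.019]
(305, 212) [0.502 0.01  0.019]
```

View pics/crop0.png

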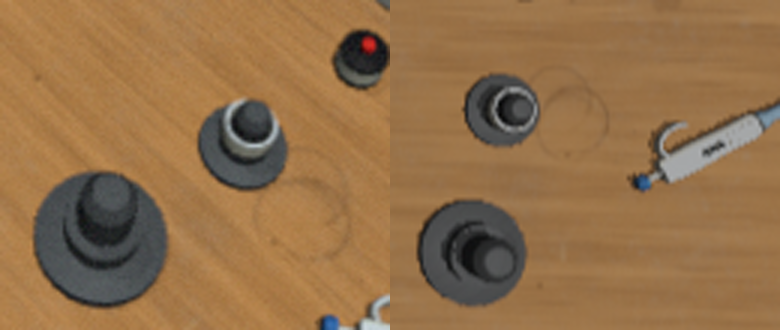

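View pics/crop1.png

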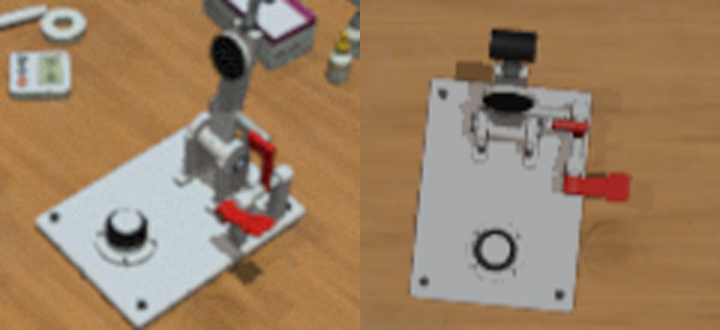

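The crop confirms it: at (407,216) a white ring hangs on a small dark post, while the post at (398,264) is larger and bare. Next I measure the press from the top and scene views, then take wrist views.

```bash
cat >> h.py <<'E'
from scipy.spatial.transform import Rotation as Ro
def quat(yaw,pitch=0):  # tool z down; yaw = world angle of tool x
    return (Ro.from_euler('z',yaw)*Ro.from_euler('x',np.pi)).as_quat()
E
python3 - <<'E'
from h import *
b=cam('top')
hsv=cv2.cvtColor(b['color'],cv2.COLOR_RGB2HSV)
m=((hsv[:,:,1]<40)&(hsv[:,:,2]>120)).astype(np.uint8);m[:, :245]=0;m[:,330:]=0;m[:135]=0;m[230:]=0
m=cv2.morphologyEx(m,cv2.MORPH_CLOSE,np.ones((9,9)))
cs,_=cv2.findContours(m,cv2.RETR_EXTERNAL,cv2.CHAIN_APPROX_NONE)
k=max(cs,key=cv2.contourArea)[:,0]
P=toplane(b,k,0.018)[:,:2]
r=cv2.minAreaRect((P*1000).astype(np.float32));print(r)
red=((hsv[:,:,1]>150)&((hsv[:,:,0]<8)|(hsv[:,:,0]>172))).astype(np.uint8);red[:,:300]=0;red[:,335:]=0;red[:140]=0;red[200:]=0
C=cloud(b);n,l,st,ce=cv2.connectedComponentsWithStats(red)
for i in range(1,n):
    q=C[l==i];print(st[i],ce[i],np.nanmin(q,0).round(3),np.nanmax(q,0).round(3),np.nanmean(q,0).round(3))
qs=arm.current_eef_rot();print(Ro.from_quat(qs).as_matrix().round(2))
for yaw in (0,np.pi/2,-np.pi/2,np.pi):
    for p in ([.5,-.3,.25],[.54,.07,.2],[.69,.06,.26],[.6,-.03,.1],[.46,.06,.06]):
        j=arm.inverse_kinematics(p,quat(yaw));print(round(yaw,2),p,None if j is None else np.round(j,2))
E
```

```text
((612.7318115234375, 68.71659088134766), (167.75161743164062, 248.5695037841797), 85.7390365600586)
[304 155  12   6  41] [309.87804878 156.90243902] [ 0.652 -0.009  0.088] [0.66  0.022 0.144] [0.655 0.005 0.132]
[308 173  22   9 157] [319.59235669 176.8343949 ] [ 0.591 -0.053 -0.002] [0.615 0.007 0.111] [ 0.604 -0.027  0.093]
[[-0.94  0.35 -0.  ]
 [ 0.35  0.94 -0.  ]
 [ 0.   -0.   -1.  ]]
0 [0.5, -0.3, 0.25] [-0.73  0.45  1.52 -0.    1.17  0.84]
0 [0.54, 0.07, 0.2] [-0.08  0.46  1.67 -0.    1.01  1.49]
0 [0.69, 0.06, 0.26] [-0.07  0.6   1.21 -0.    1.33  1.5 ]
0 [0.6, -0.03, 0.1] [-0.24  0.67  1.6  -0.    0.87  1.34]
0 [0.46, 0.06, 0.06] [-0.11  0.63  1.97 -0.    0.55  1.46]
1.57 [0.5, -0.3, 0.25] [-0.73  0.45  1.52  0.    1.17 -0.73]
1.57 [0.54, 0.07, 0.2] [-0.08  0.46  1.67 -0.    1.01 -0.08]
1.57 [0.69, 0.06, 0.26] [-0.07  0.6   1.21  0.    1.33 -0.07]
1.57 [0.6, -0.03, 0.1] [-0.24  0.67  1.6  -0.    0.87 -0.24]
1.57 [0.46, 0.06, 0.06] [-0.11  0.63  1.97 -0.    0.55 -0.11]
-1.57 [0.5, -0.3, 0.25] [-0.73  0.45  1.52 -0.    1.17  2.41]
-1.57 [0.54, 0.07, 0.2] None
-1.57 [0.69, 0.06, 0.26] None
-1.57 [0.6, -0.03, 0.1] None
-1.57 [0.46, 0.06, 0.06] None
3.14 [0.5, -0.3, 0.25] [-0.73  0.45  1.52  0.    1.17 -2.3 ]
3.14 [0.54, 0.07, 0.2] [-0.08  0.46  1.67  0.    1.01 -1.65]
3.14 [0.69, 0.06, 0.26] [-0.07  0.6   1.21  0.    1.33 -1.65]
3.14 [0.6, -0.03, 0.1] [-0.24  0.67  1.6   0.    0.87 -1.81]
3.14 [0.46, 0.06, 0.06] [-0.11  0.63  1.97  0.    0.55 -1.68]
```

Run:
```python
from h import *
c=arm.camera('wrist');print(np.round(c['tool_from_camera'],3),c['intrinsics'])
q=quat(np.pi)
arm.movep([0.40,0.30,0.30],q)
arm.movep([0.55,0.07,0.29],q)
arm.hold(0.2)
c=cam('wrist','w_nest');np.savez('w_nest.npz',**c)
print(arm.current_time_s(),arm.current_position())
arm.movep([0.54,-0.29,0.22],q)
arm.hold(0.2)
c=cam('wrist','w_ring');np.savez('w_ring.npz',**c)
print(arm.current_time_s(),arm.current_position())
```

```text
[[-0.    -0.954 -0.3    0.077]
 [ 1.    -0.     0.    -0.   ]
 [-0.    -0.3    0.954 -0.142]
 [ 0.     0.     0.     1.   ]] [[374.76980982   0.         280.65071334]
 [  0.         374.76980982 210.58711992]
 [  0.           0.           1.        ]]
2.975 [0.5495914  0.07131639 0.29022941]
4.6 [ 0.54049988 -0.28889481  0.2203557 ]
```

View pics/w_nest.png

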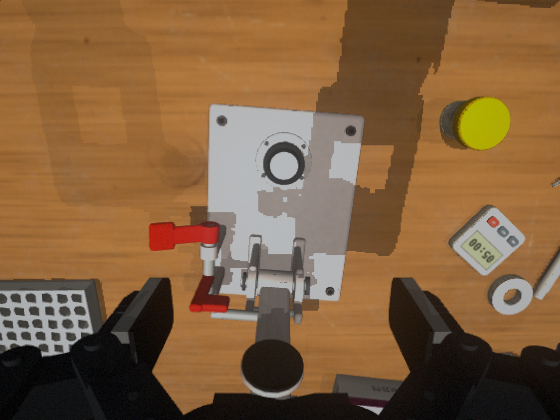

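View pics/w_ring.png

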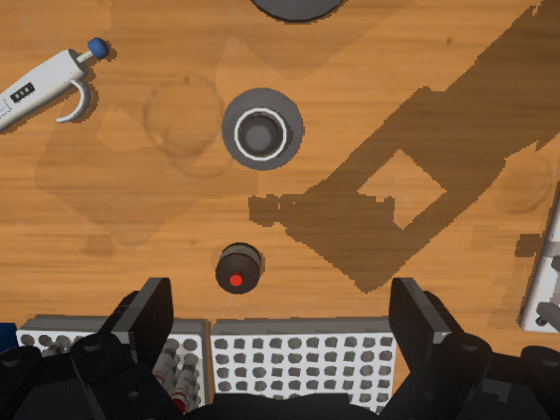

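Nest view: bed corners at about (209,105), (364,117) and (338,300), the nest's white filter at (284,166), the red tab at (162,236) and the handle at (273,367). Ring view: the white annulus on the post at (261,133). Now I compute positions.

Run:
```python
from h import *
L=lambda f:{k:v for k,v in np.load(f).items()}
def circ(P):
    A=np.c_[2*P,np.ones(len(P))];s=np.linalg.lstsq(A,(P**2).sum(1),rcond=None)[0];return s[:2],np.sqrt(s[2]+s[:2]@s[:2])
c=L('w_ring.npz');hsv=cv2.cvtColor(c['color'],cv2.COLOR_RGB2HSV);C=cloud(c)
m=((hsv[:,:,1]<50)&(hsv[:,:,2]>120)).astype(np.uint8);m[:90]=0;m[175:]=0;m[:,:215]=0;m[:,310:]=0
cs,h=cv2.findContours(m,cv2.RETR_CCOMP,cv2.CHAIN_APPROX_NONE)
for k,hh in zip(cs,h[0]):
    if len(k)>30:
        for z in (.05,):
            P=toplane(c,k[:,0],z)[:,:2];print('ring',len(k),hh,z,circ(P))
q=C[m>0];print('ring z',np.percentile(q[:,2],[5,50,95]))
foot=((hsv[:,:,2]<130)&(hsv[:,:,1]<60)).astype(np.uint8);foot[:80]=0;foot[185:]=0;foot[:,:205]=0;foot[:,320:]=0
cs,_=cv2.findContours(foot,cv2.RETR_EXTERNAL,cv2.CHAIN_APPROX_NONE);k=max(cs,key=cv2.contourArea)[:,0]
print('foot',circ(toplane(c,k,.01)[:,:2]))
c=L('w_nest.npz');hsv=cv2.cvtColor(c['color'],cv2.COLOR_RGB2HSV);C=cloud(c)
m=((hsv[:,:,1]<50)&(hsv[:,:,2]>150)).astype(np.uint8);m2=m.copy();m2[:150]=0;m2[182:]=0;m2[:,:268]=0;m2[:,301:]=0
n,l,st,ce=cv2.connectedComponentsWithStats(m2);i=l[166,284];mm=(l==i).astype(np.uint8);print('filter',st[i])
k=cv2.findContours(mm,cv2.RETR_EXTERNAL,cv2.CHAIN_APPROX_NONE)[0][0][:,0];print(circ(toplane(c,k,.052)[:,:2]),np.nanmedian(C[mm>0],0))
g=(hsv[:,:,2]<60).astype(np.uint8);g[:135]=0;g[195:]=0;g[:,:255]=0;g[:,310:]=0
n,l,st,ce=cv2.connectedComponentsWithStats(g);i=1+np.argmax(st[1:,4]);k=cv2.findContours((l==i).astype(np.uint8),cv2.RETR_EXTERNAL,cv2.CHAIN_APPROX_NONE)[0][0][:,0];print('black',st[i],circ(toplane(c,k,.044)[:,:2]))
red=((hsv[:,:,1]>150)&((hsv[:,:,0]<8)|(hsv[:,:,0]>172))).astype(np.uint8);red[:,260:]=0;red[:200]=0;red[320:]=0
tab=red.copy();tab[260:]=0;tab[:,176:]=0
v,u=np.nonzero(tab);print('tab px',u.min(),u.max(),v.min(),v.max(),np.nanmean(C[tab>0],0),np.nanpercentile(C[tab>0],[2,98],axis=0).round(3))
print('corners',toplane(c,[(209.5,104.5),(364,116.5),(338.5,300),(222,121),(350,131),(330,291)],.018).round(4))
h=(hsv[:,:,2]<60).astype(np.uint8);h[:335]=0;h[:,:235]=0;h[:,310:]=0;h[405:]=0
cv2.imwrite('pics/crop2.png',cv2.resize(c['color'][90:400,120:380,::-1],None,fx=1.9,fy=1.9))
```

```text
ring 149 [-1 -1  1 -1] 0.05 (array([ 0.49654788, -0.30610296]), np.float64(0.021397289160267254))
ring 131 [-1 -1 -1  0] 0.05 (array([ 0.4966186 , -0.30607329]), np.float64(0.019012831499314226))
ring z [nan nan nan]
foot (array([ 0.49682098, -0.30640028]), np.float64(0.036737819094470936))
filter [270 152  28  28 599]
(array([0.54389269, 0.07425514]), np.float64(0.013786043732478496)) [0.54341207 0.0746848  0.05232055]
black [267 148  37  36 244] (array([0.54525961, 0.07506144]), np.float64(0.01723779626261248))
tab px 149 175 222 250 [ 0.602179   -0.04135177  0.1019817 ] [[ 0.59  -0.052  0.096]
 [ 0.615 -0.03   0.107]]
corners [[ 0.4844 -0.0049  0.018 ]
 [ 0.4966  0.1611  0.018 ]
 [ 0.7209  0.1444  0.018 ]
 [ 0.5017  0.0078  0.018 ]
 [ 0.5121  0.1468  0.018 ]
 [ 0.7081  0.1332  0.018 ]]
```

View pics/crop2.png

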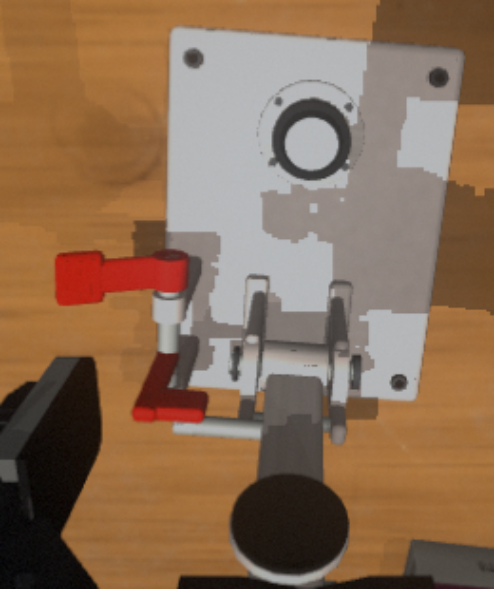

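```bash
python3 - <<'E'
from h import *
q=quat(np.pi)
x,y=0.4966,-0.3061
arm.command_gripper(1.0,30)
arm.movep([x,y,0.15],q)
print(arm.servo_line([x,y,0.021],speed=0.1,max_force=8))
print(arm.current_position(),arm.current_eef_rot(),arm.current_force())
arm.command_gripper(0.0,30)
print('open',arm.current_opening(),arm.current_position(),arm.current_force())
print(arm.servo_line([x,y,0.06],speed=0.06,max_force=10), arm.current_force())
print(arm.servo_line([x,y,0.20],speed=0.15))
arm.hold(0.2)
print('open',arm.current_opening(),arm.current_force(),arm.current_time_s(),arm.current_position())
cam('wrist','w_held');cam('scene','s_held');cam('top','t_held')
E
python3 - <<'E'
import cv2,numpy as np
a=cv2.imread('pics/w_held.png');b=cv2.imread('pics/s_held.png')[200:400,280:480]
cv2.imwrite('pics/held.png',np.hstack([cv2.resize(a,(480,360)),cv2.resize(b,(300,360))]))
E
```

```text
False
[ 0.49701626 -0.30646002  0.02163059] [-2.50780290e-05  9.99999755e-01 -4.73006236e-04  5.15289560e-04] [-0.79083358 -1.06664846 -0.5889635 ]
open 0.4983336515072988 [ 0.49677529 -0.3062921   0.02156372] [-1.61059859  0.13209695  4.87519279]
False [-0.80019894 -0.25226441 -0.43398256]
False
open 0.504714792492004 [-0.22699048  0.32130891 -1.17024141] 9.25 [ 0.49618917 -0.30575159  0.19895689]
```

View pics/held.png

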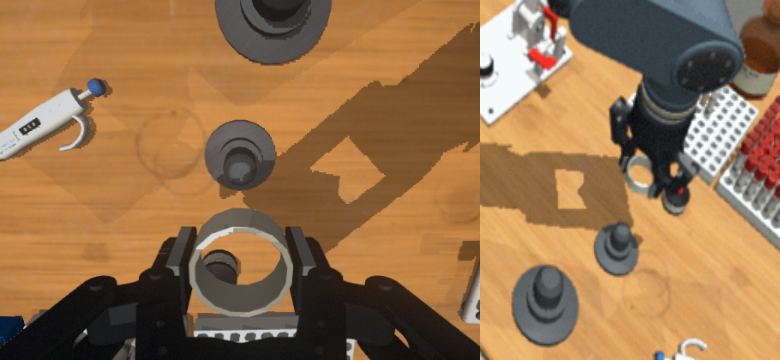

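Run:
```python
from h import *
c=cam('wrist');p=np.array(arm.current_position());C=cloud(c)
hsv=cv2.cvtColor(c['color'],cv2.COLOR_RGB2HSV)
m=(hsv[:,:,1]<60)&(hsv[:,:,2]>90)
loc=C-p
m&=(np.abs(loc[...,0])<.03)&(np.abs(loc[...,1])<.024)&(loc[...,2]>0)&(loc[...,2]<.05)
q=loc[m];print(len(q),np.percentile(q,[1,50,99],axis=0).round(4))
top=q[q[:,2]>np.percentile(q[:,2],97)-.003];print(len(top),top.min(0),top.max(0))
from scipy.optimize import least_squares
f=least_squares(lambda s:np.hypot(top[:,0]-s[0],top[:,1]-s[1])-.0205,[0,0],loss='soft_l1',f_scale=.001);print(f.x,np.std(f.fun))
ou=q[(np.hypot(q[:,0]-f.x[0],q[:,1]-f.x[1])>.017)];print(len(ou))
```

```text
3817 [[-0.0223 -0.0214  0.0106]
 [-0.0151 -0.0028  0.0277]
 [ 0.0202  0.0226  0.0392]]
2612 [-0.02260714 -0.02398134  0.02629352] [0.02178058 0.02398224 0.04054023]
[-0.00076667 -0.00021127] 0.0011148469236172322
3817
```

Run:
```python
from h import *
q=quat(np.pi)
x,y=0.5442,0.0743
arm.movep([0.50,-0.1,0.20],q)
arm.movep([x,y,0.13],q)
arm.servo_line([x,y,0.055],speed=0.12,max_force=10)
arm.hold(0.2);f0=np.array(arm.current_force());print(f0,arm.current_position())
r=arm.servo_line([x,y,0.0335],speed=0.03,max_force=5)
print(r,arm.current_position(),np.array(arm.current_force())-f0,arm.current_time_s(),arm.current_opening())
cam('wrist','w_place');c=cam('scene');
cv2.imwrite('pics/s_place.png',cv2.resize(c['color'][160:280,230:370,::-1],None,fx=4,fy=4))
```

```text
[-0.34695925  0.16337332  0.20751856] [0.54484086 0.07421136 0.05587368]
True [0.54426655 0.07457081 0.03939241] [ 1.18380188 -0.03053347 -2.49644917] 12.5833 0.4973919670206746
```

View pics/w_place.png

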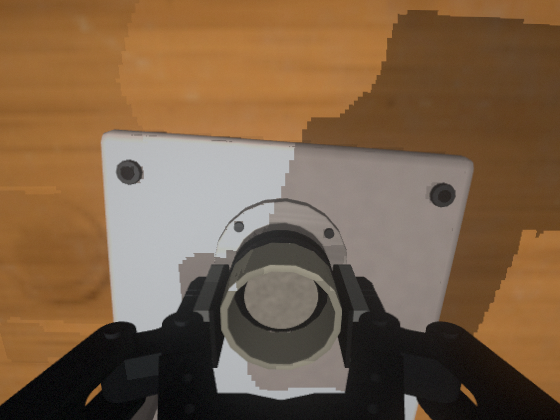

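View pics/s_place.png

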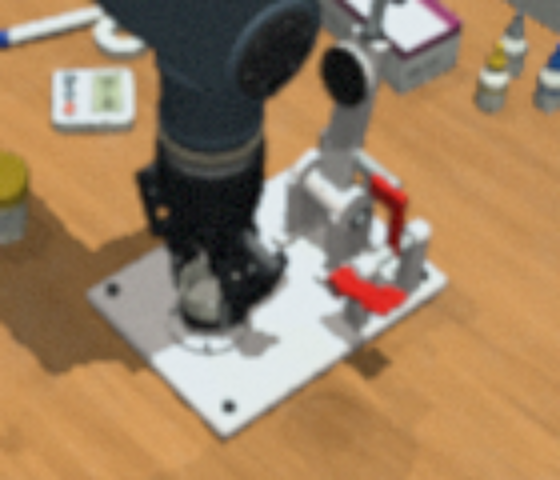

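The ring is over the spigot (filter seen through the bore at about (282,300)). The stop looks like a motion transient, not contact, so I continue down.

Run:
```python
from h import *
x,y=0.5442,0.0743
arm.hold(0.2);f0=np.array(arm.current_force());print(f0,arm.current_position())
for z in np.arange(.0385,.0320,-.001):
    r=arm.servo_line([x,y,z],speed=0.02,max_force=7);arm.hold(.05)
    f=np.array(arm.current_force());print(r,np.round(arm.current_position(),4),np.round(f,1),arm.current_opening())
    if f[2]-f0[2]>5: break
print(arm.current_time_s())
cam('wrist','w_place2')
```

```text
[ 2.09830957  0.61915252 -4.66095311] [0.54424469 0.07453585 0.03949749]
False [0.5444 0.0745 0.039 ] [1.1 2.  3.4] 0.4982195924270114
13.1833
```

View pics/w_place2.png

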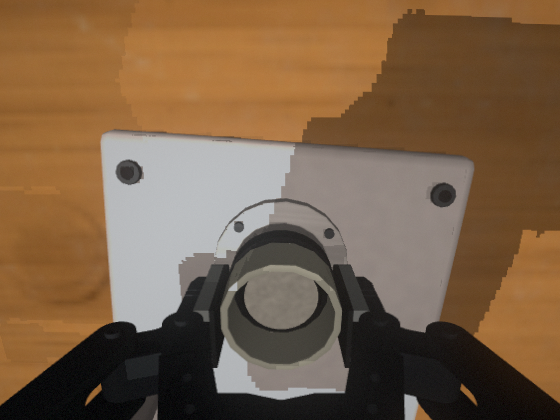

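Run:
```python
from h import *
x,y=0.5442,0.0743
def F(n=8):
    a=[]
    for _ in range(n): arm.hold(.02);a.append(arm.current_force())
    a=np.array(a);return a.mean(0).round(2),a.std(0).round(2)
print(F(),arm.current_position())
for z in (.038,.037,.036,.035,.034,.033):
    r=arm.servo_line([x,y,z],speed=0.02,max_force=12)
    f=F();print(z,r,np.round(arm.current_position(),4),f)
    if f[0][2]>6: break
print(arm.current_time_s())
```

```text
(array([0.56, 2.28, 4.67]), array([0.61, 0.41, 0.78])) [0.54437349 0.07450251 0.03895257]
0.038 False [0.5444 0.0745 0.0388] (array([0.03, 2.57, 8.43]), array([0.45, 0.36, 0.35]))
13.75
```

```bash
cat >> h.py <<'E'
def F(n=8):
    a=[]
    for _ in range(n): arm.hold(.02);a.append(arm.current_force())
    a=np.array(a);return a.mean(0).round(2)
E
python3 - <<'E'
from h import *
x,y=0.5442,0.0743
arm.servo_line([x,y,.041],speed=0.02);print(F(),arm.current_position())
y+=.0012
arm.servo_line([x,y,.041],speed=0.02);print(F())
for z in (.039,.038,.037,.036,.035):
    r=arm.servo_line([x,y,z],speed=0.02,max_force=12)
    f=F();print(z,r,np.round(arm.current_position(),4),f)
    if f[2]>5: break
c=cam('wrist','w_place3');C=cloud(c)-np.array(arm.current_position())
hsv=cv2.cvtColor(c['color'],cv2.COLOR_RGB2HSV)
m=(hsv[:,:,1]<60)&(hsv[:,:,2]>90)&(np.hypot(C[...,0],C[...,1])<.025)&(np.hypot(C[...,0],C[...,1])>.017)&(C[...,2]>.0)&(C[...,2]<.06)
print(np.percentile(C[m][:,2],[5,50,80,95]),arm.current_time_s())
E
```

```text
[ 1.05  2.83 -3.94] [0.54357162 0.0744444  0.04046434]
[-0.24 -4.05 -6.19]
0.039 False [0.5441 0.0748 0.0396] [-1.62 -5.24 -0.72]
0.038 False [0.5443 0.0747 0.0393] [-2.62 -5.26  4.46]
0.037 False [0.5446 0.0747 0.0388] [-2.4  -5.57  7.44]
[0.02737458 0.02830185 0.02876278 0.02922637] 15.7667
```

Fingertips are straddling the 44 mm flange and rubbing it: the tool feels side and vertical drag both ways. The ring is already about 5 mm down on the spigot, so I centre and let go for the last 3 mm.

Run:
```python
from h import *
x,y=0.5440,0.0748
arm.servo_line([x,y-.0003,.0388],speed=0.02);print(F(),arm.current_position())
arm.command_gripper(0.6,20);print(F(),arm.current_opening())
arm.command_gripper(0.8);arm.hold(.2)
arm.servo_line([x,y,.13],speed=0.1)
arm.movep([0.55,0.07,.26],quat(np.pi));arm.hold(.2)
c=cam('wrist');np.savez('w_seat.npz',**c);
cv2.imwrite('pics/w_seat.png',cv2.resize(c['color'][60:330,130:400,::-1],None,fx=2.2,fy=2.2))
s=cam('scene');cv2.imwrite('pics/s_seat.png',cv2.resize(s['color'][200:270,245:335,::-1],None,fx=6,fy=6,interpolation=cv2.INTER_CUBIC))
C=cloud(c)
m=(np.hypot(C[...,0]-.5438,C[...,1]-.0745)<.025)&(C[...,2]>.03)
hsv=cv2.cvtColor(c['color'],cv2.COLOR_RGB2HSV);m&=(hsv[:,:,2]>90)
q=C[m];t=q[q[:,2]>.058];print(len(q),len(t),np.percentile(t[:,2],[5,50,95]))
A=np.c_[t[:,:2]-[.5438,.0745],np.ones(len(t))];print('plane',np.linalg.lstsq(A,t[:,2],rcond=None)[0],arm.current_time_s())
```

```text
[-0.73 -1.64  3.71] [0.54442778 0.07461601 0.03939733]
[-0.01  0.08  0.01] 0.598585897601682
1333 509 [0.06086922 0.06373211 0.33037354]
plane [-0.62934464  0.15681142  0.0837593 ] 18.9833
```

View pics/w_seat.png

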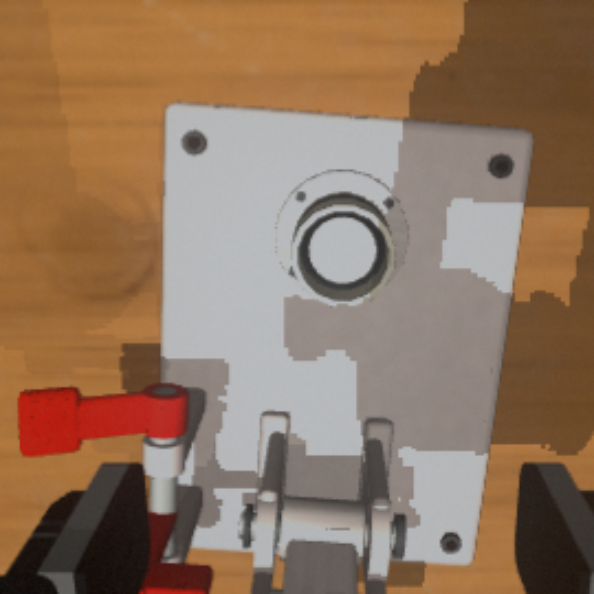

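View pics/s_seat.png

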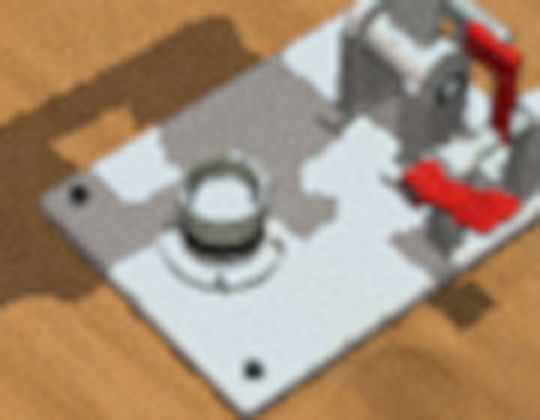

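Run:
```python
from h import *
c=dict(np.load('w_seat.npz'));C=cloud(c)
hsv=cv2.cvtColor(c['color'],cv2.COLOR_RGB2HSV)
r=np.hypot(C[...,0]-.5438,C[...,1]-.0745)
t=C[(r<.025)&(r>.0185)&(C[...,2]>.0585)&(C[...,2]<.075)&(hsv[:,:,2]>90)]
A=np.c_[t[:,:2]-[.5438,.0745],np.ones(len(t))];s=np.linalg.lstsq(A,t[:,2],rcond=None)[0];print(len(t),'plane',s,np.std(A@s-t[:,2]))
for k in range(4):
    d=[(1,0),(0,1),(-1,0),(0,-1)][k];w=(t[:,:2]-[.5438,.0745])@d>.012;print(d,w.sum(),np.median(t[w,2]) if w.any() else None)
q=quat(np.pi);x,y=.598,-.045
arm.command_gripper(0.0,30)
arm.movep([x,y,.16],q)
arm.servo_line([x,y,.125],speed=.1,max_force=10);arm.hold(.15);print('f',F(4),arm.current_opening())
z=.125
f0=F(4)
while z>.048:
    z-=.005;rr=arm.servo_line([x,y,z],speed=.06,max_force=20);f=F(3)-f0
    print(rr,np.round(arm.current_position(),4),f)
    if f[2]>13 and z<.075 or f[2]>20: break
print(arm.current_time_s())
s=cam('scene');cv2.imwrite('pics/s_tab.png',cv2.resize(s['color'][180:270,245:365,::-1],None,fx=5,fy=5,interpolation=cv2.INTER_CUBIC))
```

```text
467 plane [ 0.0035257  -0.00280356  0.06345804] 0.0012069049694497954
(1, 0) 145 0.06362428036527448
(0, 1) 123 0.06363137335006472
(-1, 0) 138 0.0635681631837387
(0, -1) 143 0.06377982830687891
f [-0.1  -0.28  0.06] 1.4240963214811153e-06
False [ 0.5978 -0.045   0.1197] [-0.19 -0.62  0.06]
False [ 0.5978 -0.045   0.1147] [-0.03 -0.25  0.33]
False [ 0.5978 -0.0449  0.1098] [ 0.16 -0.33  0.49]
False [ 0.5978 -0.0449  0.1048] [-0.01 -0.21  0.13]
False [ 0.5977 -0.0449  0.0997] [ 0.44 -0.47  0.26]
False [ 0.5977 -0.0449  0.0947] [-0.32 -0.55 -0.07]
False [ 0.5977 -0.0449  0.0897] [ 0.62  0.59 -0.02]
False [ 0.5978 -0.0449  0.0847] [-0.05 -0.15  0.73]
False [ 0.5978 -0.0449  0.0797] [ 0.25 -0.21 -0.12]
False [ 0.5978 -0.0449  0.0747] [-0.11  0.03 -0.33]
False [ 0.5978 -0.0449  0.0697] [-0.19 -0.06 -0.22]
False [ 0.5977 -0.0449  0.0647] [-0.04 -0.31  0.48]
False [ 0.5987 -0.0454  0.0619] [-2.26 -1.16 11.99]
False [ 0.599  -0.0452  0.061 ] [-8.29  1.09 36.33]
25.3
```

View pics/s_tab.png

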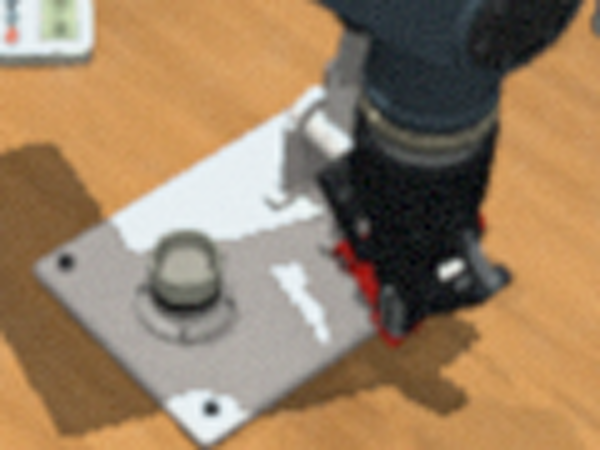

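Run:
```python
from h import *
q=quat(np.pi)
arm.servo_line([.598,-.045,.16],speed=.15);
arm.movep([.55,.02,.27],q);arm.hold(.2)
c=cam('wrist');np.savez('w_tab.npz',**c);cv2.imwrite('pics/w_tab.png',cv2.resize(c['color'][60:360,100:400,::-1],None,fx=2,fy=2))
s=cam('scene');cv2.imwrite('pics/s_tab2.png',cv2.resize(s['color'][160:270,245:365,::-1],None,fx=5,fy=5,interpolation=cv2.INTER_CUBIC))
C=cloud(c);hsv=cv2.cvtColor(c['color'],cv2.COLOR_RGB2HSV)
red=((hsv[:,:,1]>150)&((hsv[:,:,0]<8)|(hsv[:,:,0]>172)))&(np.abs(C[...,0]-.6)<.03)&(C[...,1]<-.015)&(C[...,2]>.02)
print(np.percentile(C[red],[2,50,98],axis=0).round(3),arm.current_time_s())
```

```text
[[ 0.59  -0.05   0.056]
 [ 0.602 -0.035  0.065]
 [ 0.615 -0.016  0.075]] 27.1083
```

View pics/w_tab.png

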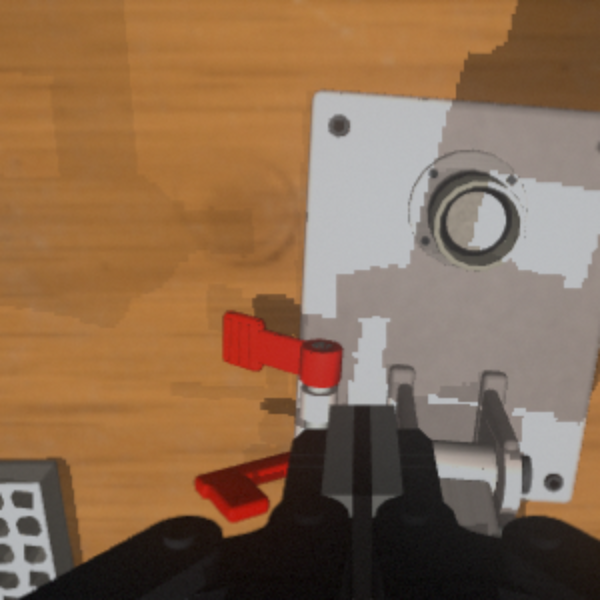

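View pics/s_tab2.png

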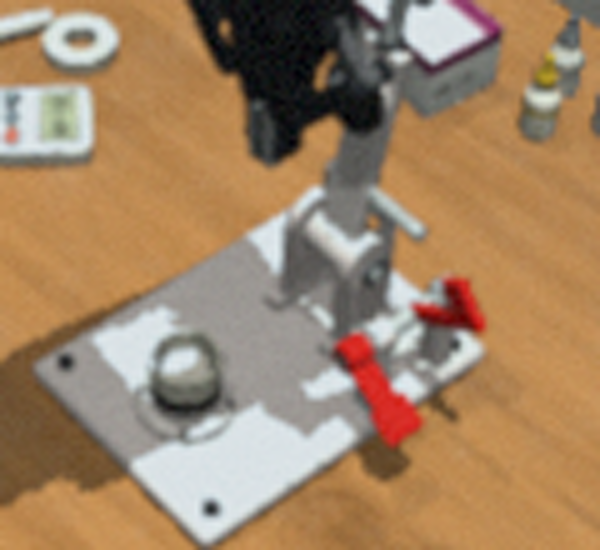

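The catch is fully off: tab centre at z ≈ 0.06, hook swung aside. The ring still sits level with its top at 0.0636. Now the handle: I check its predicted position with the top camera, then approach.

```bash
cat >> h.py <<'E'
YAW=-0.0735
ex=np.array([np.cos(YAW),np.sin(YAW),0]);HIN=np.array([.6030,.0698,0])+.06*ex+[0,0,.08]
def hp(a): # lever angle -> handle centre
    b=a-np.deg2rad(10) # forward from upright
    return HIN+.2*(-np.sin(b)*ex+[0,0,np.cos(b)])
QH=quat(np.pi+YAW)
E
python3 - <<'E'
from h import *
arm.servo_line([.55,.03,.37],speed=.2)
arm.command_gripper(.75,80)
b=cam('top');C=cloud(b);m=(C[...,2]>.27)&(np.abs(C[...,0]-.69)<.03)&(np.abs(C[...,1]-.06)<.05)
print('top handle',np.percentile(C[m],[2,50,98],axis=0).round(4),'pred',hp(0))
s=cam('scene');C=cloud(s);m=(C[...,2]>.262)&(np.abs(C[...,0]-.69)<.025)&(np.abs(C[...,1]-.06)<.03);print(m.sum(),np.percentile(C[m],[2,50,98],axis=0).round(4))
h=hp(0)
arm.movep([h[0],h[1],.37],QH);arm.hold(.2)
print(arm.current_position(),arm.current_time_s())
c=cam('wrist','w_handle');s=cam('scene');cv2.imwrite('pics/s_handle.png',cv2.resize(s['color'][120:250,245:385,::-1],None,fx=4,fy=4,interpolation=cv2.INTER_CUBIC))
E
```

```text
top handle [[0.6861 0.0441 0.278 ]
 [0.6965 0.0624 0.2871]
 [0.7108 0.0808 0.2917]] pred [0.69747387 0.06284364 0.27696155]
132 [[0.6817 0.0432 0.2638]
 [0.689  0.0563 0.2827]
 [0.7038 0.0776 0.2901]]
[0.69637096 0.06250481 0.37099769] 29.3333
```

View pics/w_handle.png

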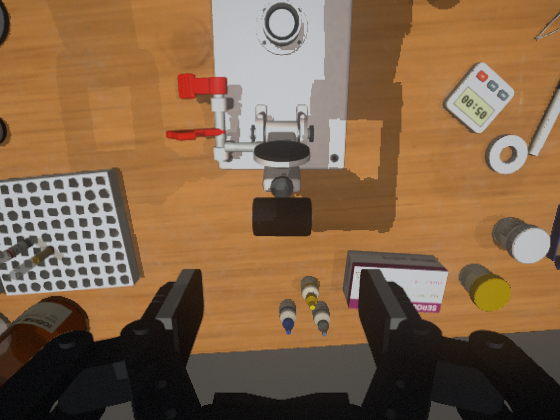

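View pics/s_handle.png

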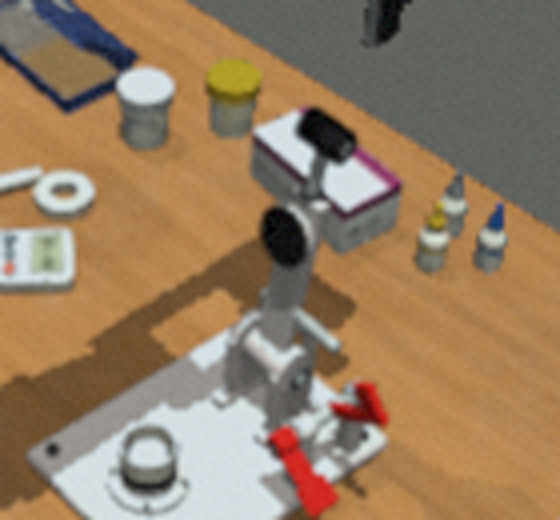

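Run:
```python
from h import *
h=hp(0);off=np.array([0,0,-.020])
print(arm.servo_line(h+off,speed=.1,max_force=10),arm.current_position())
arm.command_gripper(0.0,80);print('open',arm.current_opening(),F(4),arm.current_position())
for a in (.1,.2,.3,.4,.5):
    r=arm.servo_line(hp(a)+off,speed=.06,max_force=25);p=np.array(arm.current_position())
    print(a,r,(p-hp(a)-off).round(4),F(3),round(arm.current_opening(),3))
    if r: break
print(arm.current_time_s())
c=cam('wrist','w_arc');s=cam('scene');cv2.imwrite('pics/s_arc.png',cv2.resize(s['color'][120:250,245:385,::-1],None,fx=4,fy=4,interpolation=cv2.INTER_CUBIC))
```

```text
False [0.69805247 0.06282541 0.25792635]
open 0.4301789606448464 [-0.49  0.37  3.42] [0.69794971 0.06296564 0.25798656]
0.1 False [0.0013 0.0001 0.0009] [4.23 1.19 3.36] 0.433
0.2 False [0.0004 0.0002 0.0008] [3.32 1.95 7.15] 0.427
0.3 False [0.0001 0.0002 0.0006] [3.18 1.87 7.13] 0.429
0.4 False [0.0001 0.0002 0.0006] [2.43 1.29 7.06] 0.433
0.5 False [-0.0008  0.0003  0.0002] [0.98 2.52 6.93] 0.434
33.8083
```

View pics/w_arc.png

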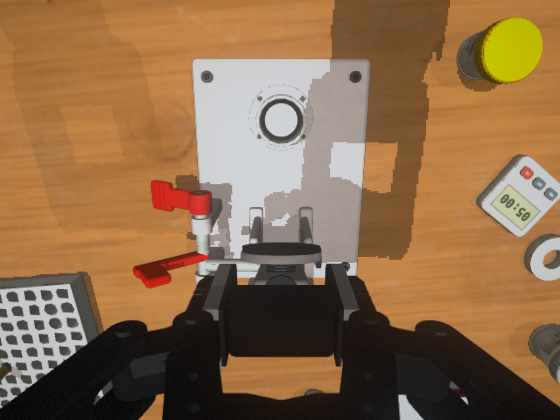

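View pics/s_arc.png

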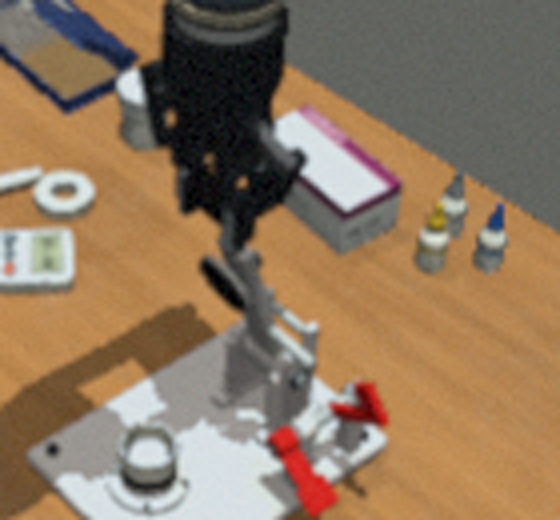

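The handle is held squarely and the arm swings past the catch. I continue the arc to just before the stop.

Run:
```python
from h import *
off=np.array([0,0,-.020])
for a in (.6,.7,.8,.9,1.,1.1,1.2,1.3,1.4,1.5,1.6,1.65,1.69):
    r=arm.servo_line(hp(a)+off,speed=.06,max_force=25);p=np.array(arm.current_position())
    print(a,r,(p-hp(a)-off).round(4),F(3),round(arm.current_opening(),3))
    if r: break
print(arm.current_time_s())
c=cam('wrist','w_arc2');s=cam('scene');cv2.imwrite('pics/s_arc2.png',cv2.resize(s['color'][140:270,225:365,::-1],None,fx=4,fy=4,interpolation=cv2.INTER_CUBIC))
```

```text
0.6 False [-0.0009  0.0003  0.0001] [1.21 2.07 6.62] 0.428
0.7 False [-0.0009  0.0004  0.    ] [0.44 2.44 6.87] 0.431
0.8 False [-0.0006  0.0004  0.    ] [0.23 2.89 6.41] 0.436
0.9 False [-0.0007  0.0004 -0.0001] [-0.06  3.27  5.83] 0.431
1.0 False [-0.0004  0.0004 -0.0001] [0.17 3.95 5.11] 0.428
1.1 False [-0.      0.0004  0.0001] [1.06 4.59 4.7 ] 0.431
1.2 False [0.     0.0003 0.0002] [0.02 5.11 5.8 ] 0.433
1.3 False [0.0002 0.0003 0.    ] [1.06 5.23 4.17] 0.431
1.4 False [0.0004 0.0003 0.0002] [0.5  5.22 6.29] 0.432
1.5 False [0.0004 0.0003 0.    ] [0.33 5.99 5.09] 0.432
1.6 False [0.0007 0.0003 0.    ] [1.31 6.32 5.59] 0.429
1.65 False [0.0007 0.0003 0.0001] [-0.05  5.93  7.04] 0.431
1.69 False [0.0006 0.0003 0.0001] [-0.    6.1   7.12] 0.43
40.475
```

View pics/w_arc2.png

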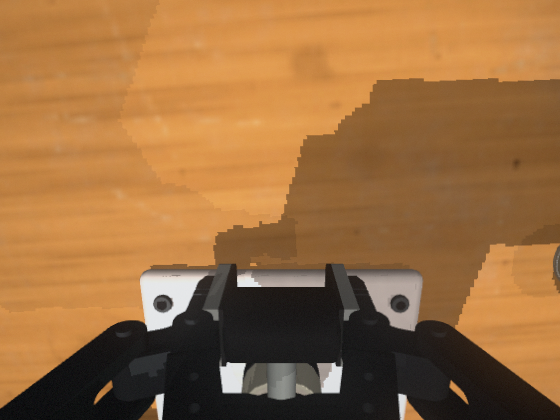

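View pics/s_arc2.png

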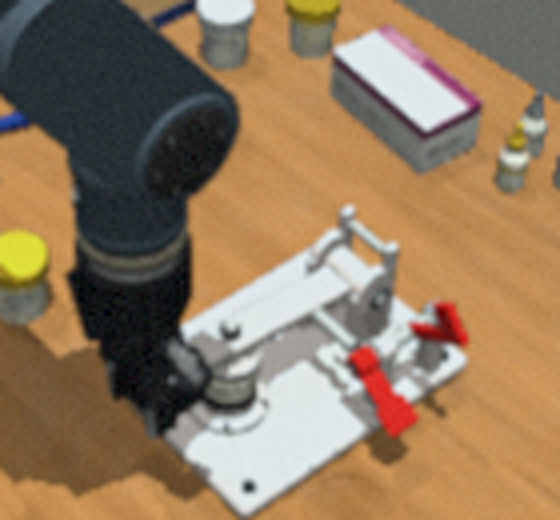

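The pad is coming down onto the ring with the handle still centred in the grip. Last millimetres to the stop follow, in small steps while watching the force.

Run:
```python
from h import *
t=hp(1.745)
for z in np.arange(.069,.0519,-.001):
    arm.servo_line([t[0]+.0006,t[1],z],speed=.03,max_force=30);f=F(5)
    print(round(z,4),np.round(arm.current_position(),4),f,round(arm.current_opening(),3))
    if f[2]>24: break
arm.hold(.5);print(F(5),arm.current_time_s())
c=cam('wrist','w_end');s=cam('scene');b=cam('top')
def cr(c,x,y): return cv2.resize(c['color'][y:y+110,x:x+110,::-1],(380,380),interpolation=cv2.INTER_CUBIC)
cv2.imwrite('pics/end.png',np.hstack([cr(s,250,160),cr(b,235,130)]))
C=cloud(s);hsv=cv2.cvtColor(s['color'],cv2.COLOR_RGB2HSV)
# arm slope: points on top of the arm along press x
loc=C-HIN;lx=loc@ex;ly=loc@np.array([-ex[1],ex[0],0])
m=(np.abs(ly)<.012)&(lx<-.03)&(lx>-.15)&(loc[...,2]>-.01)&(loc[...,2]<.025)
p=np.polyfit(lx[m],loc[...,2][m],1);print('arm top slope rad',m.sum(),p)
```

```text
0.069 [0.4642 0.0803 0.069 ] [1.11 6.15 4.77] 0.434
0.068 [0.4642 0.0803 0.0681] [0.33 6.12 5.7 ] 0.43
0.067 [0.4641 0.0804 0.0672] [-0.29  6.34  6.37] 0.433
0.066 [0.4641 0.0804 0.0661] [0.55 6.17 5.42] 0.43
0.065 [0.464  0.0804 0.0651] [-0.31  6.43  6.81] 0.431
0.064 [0.464  0.0804 0.064 ] [0.27 5.83 5.12] 0.433
0.063 [0.464  0.0804 0.0631] [-0.23  6.47  6.28] 0.43
0.062 [0.464  0.0804 0.062 ] [0.88 6.1  5.29] 0.431
0.061 [0.4639 0.0804 0.0611] [-0.76  5.8   6.68] 0.43
0.06 [0.464  0.0804 0.0602] [0.31 5.84 7.95] 0.429
0.059 [0.4639 0.0804 0.0594] [-0.63  5.85  9.5 ] 0.429
0.058 [0.4639 0.0804 0.0585] [-1.21  6.23 10.62] 0.433
0.057 [0.4639 0.0804 0.0575] [-0.43  5.98 10.49] 0.432
0.056 [0.4639 0.0804 0.0566] [-0.71  6.21 11.38] 0.43
0.055 [0.464  0.0804 0.0556] [-0.03  6.43 11.26] 0.433
0.054 [0.464  0.0804 0.0547] [-1.26  5.84 12.75] 0.432
0.053 [0.464  0.0804 0.0537] [ 0.08  6.02 12.03] 0.435
0.052 [0.464  0.0804 0.0528] [-0.92  5.91 13.61] 0.431
[-0.83  5.62 13.26] 47.1583
arm top slope rad 262 [-0.03101563  0.00375936]
```

View pics/end.png

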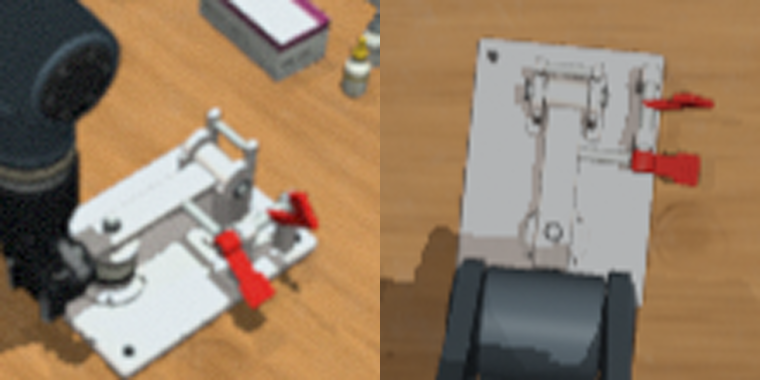

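View pics/w_end.png

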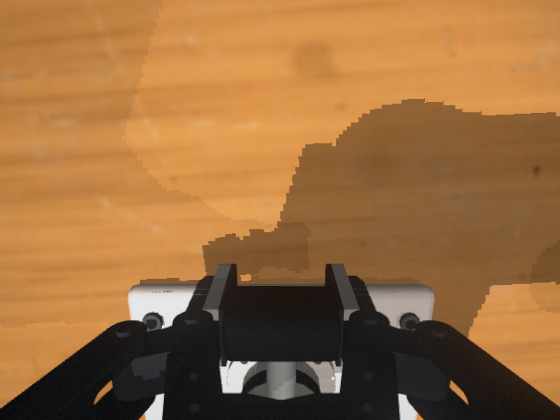

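Run:
```python
from h import *
c=cam('wrist');C=cloud(c);p=np.array(arm.current_position())
print(p)
hsv=cv2.cvtColor(c['color'],cv2.COLOR_RGB2HSV)
reg=np.zeros(C.shape[:2],bool);reg[292:358,245:320]=1
q=C[reg]-p
print('handle rel tcp',np.nanpercentile(q,[2,50,98],axis=0).round(4))
lx=q@ex
for a in np.arange(-.016,.018,.003):
    w=(lx>a)&(lx<=a+.003)
    if w.sum()>5: print(round(a+.0015,4),w.sum(),np.median(q[w,2]).round(4))
for n in ('scene','top'):
    s=cam(n);D=cloud(s)-HIN;l=D@ex;ly=D@np.array([-ex[1],ex[0],0])
    for b in (.010,.014):
        m=(np.abs(ly)<b)&(l<-.02)&(l>-.165)&(D[...,2]>-.005)&(D[...,2]<.03)
        for k in range(4):
            pf=np.polyfit(l[m],D[...,2][m],1);res=np.polyval(pf,l)-D[...,2];m&=np.abs(res)<.003
        print(n,b,m.sum(),pf, l[m].min(),l[m].max())
```

```text
[0.46405096 0.08039335 0.05284787]
handle rel tcp [[-0.0132 -0.0109  0.0312]
 [-0.0067  0.0007  0.0404]
 [ 0.0049  0.0122  0.043 ]]
-0.0145 64 0.0325
-0.0115 1369 0.0348
-0.0085 933 0.039
-0.0055 848 0.0411
-0.0025 644 0.0421
0.0005 599 0.0423
0.0035 397 0.0417
0.0065 76 0.0407
scene 0.01 199 [-0.01035957  0.0053938 ] -0.1616004419494992 -0.02001190072715332
scene 0.014 288 [-0.00745095  0.00526696] -0.1616004419494992 -0.02001190072715332
top 0.01 213 [-0.02524755  0.00519916] -0.15009427456887872 -0.020078389437773528
top 0.014 320 [-0.02620033  0.00492402] -0.15009427456887872 -0.020078389437773528
```

```bash
cat >> h.py <<'E'
def htop():
    c=cam('wrist');C=cloud(c);p=np.array(arm.current_position())
    reg=np.zeros(C.shape[:2],bool);reg[285:358,245:320]=1
    q=C[reg]-p;lx=q@ex;w=np.abs(lx)<.004;return np.median(q[w,2]).round(4),(np.median(q[w,2])+p[2]-.013).round(4)
E
python3 - <<'E'
from h import *
arm.command_gripper(0.0,120);print(F(5),arm.current_opening(),htop())
t=hp(1.745)
for z in np.arange(.0515,.040,-.001):
    arm.servo_line([t[0]+.0006,t[1],z],speed=.04,max_force=30);f=F(4)
    print(round(z,4),np.round(arm.current_position()[2],4),f,htop())
    if f[2]>24: break
print(arm.current_time_s())
E
```

```text
[-0.96  5.88 13.35] 0.43354457376936023 (np.float64(0.0421), np.float64(0.0819))
0.0515 0.0524 [-1.49  5.97 13.91] (np.float64(0.0422), np.float64(0.0816))
0.0505 0.0515 [-1.64  6.02 15.45] (np.float64(0.0421), np.float64(0.0807))
0.0495 0.0507 [-2.82  6.02 17.47] (np.float64(0.0421), np.float64(0.0798))
0.0485 0.0498 [-1.69  6.12 17.54] (np.float64(0.0423), np.float64(0.079))
0.0475 0.0489 [-0.91  5.5  19.08] (np.float64(0.0423), np.float64(0.0782))
0.0465 0.0482 [-1.55  5.8  21.89] (np.float64(0.0423), np.float64(0.0776))
0.0455 0.0476 [-2.32  5.69 25.81] (np.float64(0.0424), np.float64(0.077))
50.375
```

Run:
```python
from h import *
arm.hold(.3);print(F(5),arm.current_position(),arm.current_qpos())
for n in ('scene','top'):
    s=cam(n);D=cloud(s)-HIN;l=D@ex;ly=D@np.array([-ex[1],ex[0],0])
    for b in (.010,.014):
        m=(np.abs(ly)<b)&(l<-.02)&(l>-.165)&(D[...,2]>-.005)&(D[...,2]<.03)
        for k in range(4):
            pf=np.polyfit(l[m],D[...,2][m],1);res=np.polyval(pf,l)-D[...,2];m&=np.abs(res)<.003
        print(n,b,m.sum(),pf)
    if n=='scene': cv2.imwrite('pics/s_end2.png',cv2.resize(s['color'][160:270,230:350,::-1],None,fx=5,fy=5,interpolation=cv2.INTER_CUBIC))
t=hp(1.745)
for z in (.0445,.0435):
    arm.servo_line([t[0]+.0006,t[1],z],speed=.04,max_force=30);f=F(4)
    print(round(z,4),np.round(arm.current_position()[2],4),f,htop())
    if f[2]>30: break
```

```text
[-2.21  5.93 25.89] [0.4643063  0.08039156 0.04758848] [-6.64223594e-02  6.56210779e-01  1.95686126e+00  2.13657149e-04
  5.27809865e-01 -1.56507985e+00]
scene 0.01 182 [0.00184181 0.00447138]
scene 0.014 280 [0.00747163 0.00457149]
top 0.01 211 [-0.00211687  0.00526454]
top 0.014 295 [-0.00130042  0.00515942]
0.0445 0.0474 [-3.91  5.36 33.87] (np.float64(0.0424), np.float64(0.0768))
```

View pics/s_end2.png

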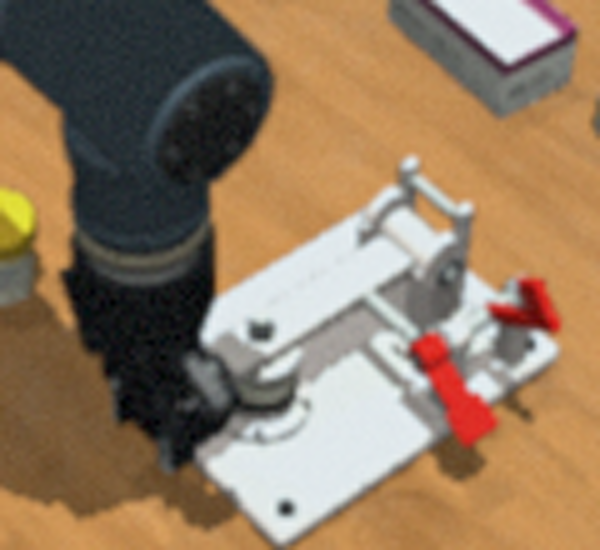

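The arm is hard on its stop: the last step gave +8 N for 0.2 mm, and its slope reads about 0. I ease the load slightly, check everything, and hand in.

Run:
```python
from h import *
t=hp(1.745)
arm.servo_line([t[0]+.0006,t[1],.0451],speed=.02);arm.hold(.3)
print(F(5),arm.current_position(),htop(),arm.current_opening(),arm.current_time_s())
b=cam('top','t_end')
arm.job_done()
```

```text
[-2.96  6.06 29.1 ] [0.46432184 0.08039658 0.04750707] (np.float64(0.0424), np.float64(0.0769)) 0.43004634845084 51.9083
the job is handed in; nothing more can be done
```

View pics/t_end.png

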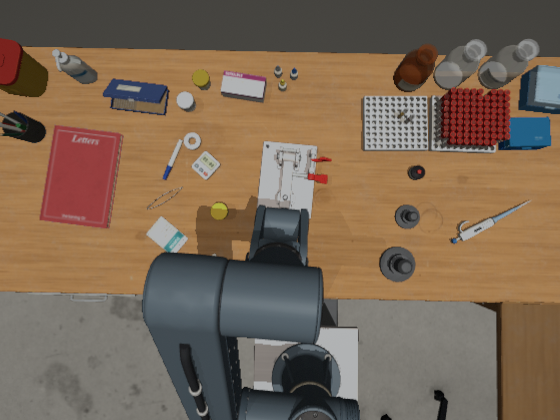

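I carried out the whole job in the order asked and handed it in at about 52 s, with the gripper still holding the press arm down. The hand-in gives no verdict, so the checks below are mine.

**What I did**
- **Ring:** I lifted it off the smaller storage post and set it over the cassette base. I let it go about 3 mm above its seat, because the fingertips were rubbing on the base's flange.
- **Catch:** I pushed the red tab down to its end stop. The last step reached about 36 N with the fingertips, close to the 40 N limit.
- **Press arm:** I took the handle by its flat ends and swung the arm down to its stop.

**Last checks**
- **Ring seating:** before pressing, its top was level at 63.6 mm on all four sides; 64 mm is expected when seated. The arm hides the ring now, so I did not see it after pressing.
- **Catch:** the tab centre is at about 60 mm, against about 58 mm expected when off.
- **Arm at its stop:** it measured level to within about 0.007 rad, and the last step added 8 N for only 0.2 mm of travel. I hold it with about 29 N.
- **Bystanders:** the last top picture shows the cup, closed cassette, timer and forceps in place by eye.

**What disagreed**
- The depth camera puts the handle centre at 77 mm, not 80 mm. I take this as camera bias, since the arm is level.
- The handle slipped up to about 9 mm in the grip during the swing, so the stop came later than planned. I raised the grip to 120 N and saw no further slip.

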